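# Stand two leaning lab timers back up

### The job

Two lab timers have tipped over against the front edge of the keyboard, one leaning on its back and the other on its face. Push each one back up with the fingertips, from behind its raised top edge, until it stands upright and still on its own foot at the spot where it is. Only push, in either order: do not lift or carry the timers or knock them flat, do not press hard on the keyboard, and leave the vial, the cup and the jar where they stand.

Things in the scene. Friction and masses are not known exactly. Their poses are not given: they have to be found in the camera images.
- timer_back: white lab timer, grey display on its front (-x) face; 18 mm thick (x -8 to +10), 66 wide (y), 64 tall (z), 0.08 kg, loose. Origin: centre of underside; z up to its top. Leans 0.58 rad from upright on its back, display up, away from the robot. Falls onto its foot by itself once within 0.25 rad of upright; falls flat if pushed that far past it. May be the left or right one.
- timer_face: white lab timer, grey display on its front (-x) face; 18 mm thick (x -8 to +10), 66 wide (y), 64 tall (z), 0.08 kg, loose. Origin: centre of underside; z up to its top. Leans 0.64 rad from upright on its display face, back up, away from the robot. Falls onto its foot by itself once within 0.25 rad of upright; falls flat if pushed that far past it. May be the left or right one.
- keyboard: black keyboard, fixed; 148 mm deep (x), 449 wide (y), solid to 23 mm height, keys to 27 mm. Origin: centre of underside; own -x points to its long front side, toward the robot. The timers lean on its front rim (x -74): each stands on one long lower edge about 16 mm in front of it; its raised top edge, about 53 mm above the desk, hangs over the keys and is free behind and below.
- vial: Bystander: small amber vial with a black cap, 32 mm across, 90 mm tall, between the timers, standing loose on the desk on the robot's side of the keyboard; origin at the centre of its underside, z up.
- cup: Bystander: specimen cup with a red lid, 60 mm across, 70 mm tall, left of the timers, standing loose on the desk on the robot's side of the keyboard; origin at the centre of its underside, z up.
- jar: Bystander: small white jar with a blue lid, 28 mm across, 42 mm tall, right of the timers, standing loose on the desk on the robot's side of the keyboard; origin at the centre of its underside, z up.
Not all that is in view belongs to the job. Leave any purple look-alike of the timer_back alone.

How it is judged:
By the outcome, as a careful person would: the job done as asked, in the order asked, and still so for the second after the job is handed in, with the robot touching nothing.
It also fails if it takes over 58 s, if anything falls off the work surface, if the arm or the gripper's body presses on something with over 40 N, if the wrist force passes 120 N, or if a joint passes its speed limit or range.

### The arm

A 6-joint arm with a two-finger parallel gripper is mounted at the origin on a cart in front of the work surface, level with it; the furniture and walls round the work are solid. World frame = base frame: x ahead of the robot, y to its left, z up, the work surface at z = 0. Lengths are in m, angles in rad, forces in N, time in s.
With the tool pointing down it reaches from about 0.425 to 0.95 m from the base axis. Payload 3.5 kg.
Tool frame: the origin (TCP) lies midway between the tips of the shut fingers; the grasp point (between the pads) lies 19 mm behind it; x points along the fingers, y is the direction in which the jaws open and shut, and the axes are right-handed (so a half turn about x gives the same grasp; the last joint's range is limited). The gripper opens to 85 mm and grips with 20 to 120 N. Pads are 22 mm wide; open, the fingers measure 114 mm over their backs; the gripper's body (76 mm by 85 mm) begins 54 mm behind the grasp point. The pads swing forward as they close: fully open they stand 13 mm farther back than shut.
Start: joints at [1.12, 0.286, 1.577, -0, 1.279, -0.15], TCP at [0.2, 0.645, 0.231] pointing down, gripper open.
Joint ranges: [-2.77, 2.77], [-0.9, 2.22], [0.21, 2.48], [-1.53, 4.67], [0.24, 2.81], [-2.84, 2.84]. Speed limits (rad/s): [2.79, 2.79, 3.14, 3.14, 3.14, 3.14].

### API

Orientations are given as a unit quaternion [x, y, z, w].
In Python, from plant import sensors, optics, ctrl gives the robot as it stands.
- The arm moves only by the tool arm_command, never from a script. Its argument "increments" is a list that holds one entry, the list of rows, each a list of 4 numbers: the shift along the tool's x, y, z in cm, then the turn about the tool's x in rad. A call has 1 to 20 rows; each row shifts and turns the commanded pose from where the row before left it, along the tool's axes as they then stand; what a row does not reach is not made up. A row lasts 1/8 s, in which the tool goes at most 62.5 mm and 10.7 degrees, less where a joint would pass 70% of its speed; a pose out of reach is approached as far as the arm can. A call with a gripper value outside its range is refused whole. "grip" is the finger opening in cm, from 0 to 8.54, set as the call begins (left out, the last holds). The fingers move at their own pace and stop on an object; "grip_force" is the grip in N (left out, the last holds). Time passes only in rows, so rows that do not move let the fingers close. It gives the time, the measured TCP pose, the force and the opening at its end, in the units of the state.
- sensors.get_state(): the state, without advancing time (a new reading comes with each control period).
- optics.read_camera(name): name is "side" or "top"; returns the picture (384x512x3 uint8, blue, green, red); there is no depth.
- optics.camera_model(name): a dict with "camera_matrix" (3x3 intrinsics, pixels), "world_from_camera" (4x4, takes a point from camera to world coordinates). Camera axes: x right, y up, looking along -z (the intrinsics and any distortion apply to the point x, -y, -z); pixel columns grow to the right and rows downward; lengths in m; the calibration is good to about 2 mm. A picture is of the moment at which its call begins. camera_model takes no time and is no camera call.
- ctrl.sign_off(): hands the job in, once; it reports no verdict.
Trained networks look in the newest picture that a camera, given by its name, has taken for a name from the list of things; names that differ only in an ending like _2 or _b are one class to them, and where a whole thing is asked for, a point or a joint stands for the part that bears it (a point fixed in the world has none). Each returns a list of dicts, best first, with "conf" (0 to 1); they miss things now and then, are a little off and sometimes report something else, mostly with a low value. They report only what shows in the picture. A call takes as long as a camera call. They do not tell look-alikes from the thing itself.
- optics.boxes_of(camera, query): "at" ([row, column] in pixels, amid what is visible of it).
- optics.place_of(camera, query): "at" ([row, column] in pixels: a listed point, or the origin of a listed thing).
The state is a dict: "time": time; "qpos": joint angles; "dq": joint speeds; "joint_efforts": joint torques, N m; "eef_pos": TCP position; "tcp_rot": TCP orientation; "contact_force": force on the tool from outside, world axes, zero at the start; "wrist_torque": the same for the moment, N m; "opening": opening from 0.0 (shut) to 1.0 (fully open).
Only numpy, scipy, OpenCV 4.12 (cv2) and the standard library are available. Lean on these libraries where they do the work, as an engineer would, in place of code of your own. Each camera call takes 0.05 s, during which the arm holds its last target.

## Working session

There is one attempt and no reset: what is moved stays moved. The work goes in short steps, Python scripts to look and compute and a tool call to move; the robot and the scene stay as the last step left them, time stands still between calls to the robot, and variables do not carry over. Pictures are saved under pics/ and viewed, and the job is handed in when it is done.

Besides the shell and the picture viewer there is one more tool, called after "Call:" as a command line: name --argument value ..., lists and objects as JSON in quotes. arm_command: Moves the arm, as the interface text tells. Its arguments: {"type":"object","properties":{"increments":{"type":"array","items":{"type":"array","items":{"type":"array","items":{"type":"number"}}}},"grip":{"type":"number"},"grip_force":{"type":"number"}},"required":["increments"]}

```bash
ls; mkdir -p pics
cat > h.py <<'E'
import numpy as np, cv2
from plant import sensors, optics, ctrl
E
python3 - <<'E'
from h import *
np.set_printoptions(precision=4,suppress=True)
s=sensors.get_state()
for k,v in s.items(): print(k,np.round(v,4))
for c in("side","top"):
    im=optics.read_camera(c); cv2.imwrite(f"pics/{c}0.png",im)
    m=optics.camera_model(c); print(c,{k:np.round(v,4) for k,v in m.items()})
    for q in("timer_back","timer_face","keyboard","vial","cup","jar"):
        print(c,q,[(np.round(d["at"],1),round(d["conf"],2)) for d in optics.place_of(c,q)],[(np.round(d["at"],1),round(d["conf"],2)) for d in optics.boxes_of(c,q)])
E
```

```text
pics
time 0.0
qpos [ 1.12    0.2872  1.5782  0.      1.2786 -0.15  ]
dq [ 0.0006  0.0003 -0.0021  0.002  -0.0014 -0.001 ]
joint_efforts [  0.001  -40.6003 -29.2617  -0.0001   0.0059   0.    ]
eef_pos [0.1997 0.6441 0.2299]
tcp_rot [ 0.1051  0.6994 -0.1068  0.6989]
contact_force [ 0.4091 -0.4412  0.1023]
wrist_torque [-0.0463 -0.0084  0.0154]
opening 0.9974
side {'camera_matrix': array([[414.8147,   0.    , 255.9386],
       [  0.    , 414.8147, 183.7599],
       [  0.    ,   0.    ,   1.    ]]), 'world_from_camera': array([[ 0.5843,  0.6064, -0.5393, -0.1073],
       [-0.8114,  0.447 , -0.3766, -0.4409],
       [ 0.0127,  0.6576,  0.7532,  0.8482],
       [ 0.    ,  0.    ,  0.    ,  1.    ]])}
side timer_back [(array([310.8, 325.4]), 0.88), (array([198.2, 289.9]), 0.7)] [(array([304.8, 334.2]), 0.97), (array([188.4, 294.7]), 0.72)]
side timer_face [(array([155.9, 205.7]), 0.65), (array([186.3, 229.3]), 0.39)] [(array([144.6, 209.9]), 0.56)]
side keyboard [(array([156.8, 268.3]), 0.59)] [(array([155.5, 272.1]), 0.68)]
side vial [(array([185.7, 229.1]), 0.7)] [(array([176.1, 227.6]), 
[... 341 characters left out ...]
0.0505,  0.4052],
       [-0.9996, -0.0231, -0.0185, -0.0327],
       [-0.0196,  0.0501,  0.9986,  1.1391],
       [ 0.    ,  0.    ,  0.    ,  1.    ]])}
top timer_back [(array([174.6, 289.6]), 0.88), (array([243.9, 368.6]), 0.58)] [(array([235.3, 371. ]), 0.97), (array([163.4, 288.1]), 0.94)]
top timer_face [(array([177.3, 198.1]), 0.6)] [(array([173.4, 196.7]), 0.65)]
top keyboard [(array([142.4, 241.2]), 0.73)] [(array([136.8, 238.8]), 0.82)]
top vial [(array([192.6, 236.7]), 0.67), (array([179.8, 198.8]), 0.44)] [(array([192.2, 239.3]), 0.45)]
top cup [(array([192. , 169.4]), 0.71)] [(array([191. , 165.8]), 0.84)]
top jar [(array([190.7, 170.7]), 0.65), (array([176.5, 319. ]), 0.41)] []
```

Run:
```python
from h import *
for c,(r0,r1,c0,c1) in {"side":(110,260,140,360),"top":(90,260,130,390)}.items():
    im=cv2.imread(f"pics/{c}0.png")[r0:r1,c0:c1]; cv2.imwrite(f"pics/{c}0c.png",cv2.resize(im,None,fx=3,fy=3,interpolation=2))
```

```text
(no output)
```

View pics/side0.png

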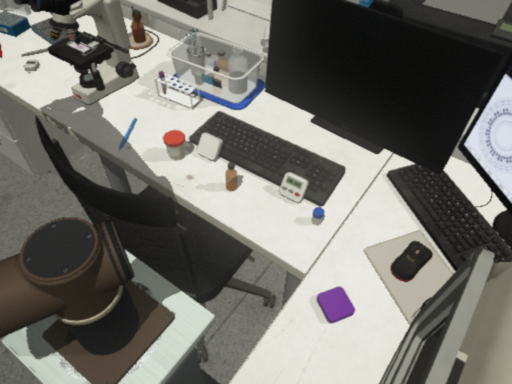

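View pics/top0.png

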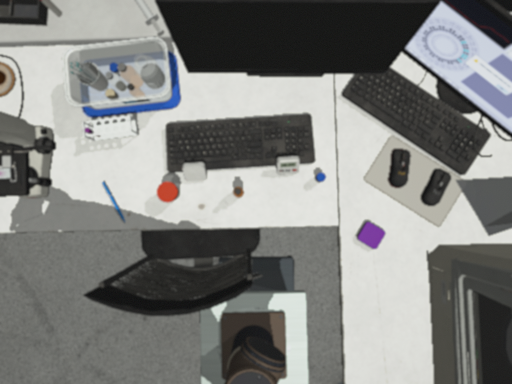

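```bash
ls pics
```

```text
side0.png
side0c.png
top0.png
top0c.png
```

View pics/side0c.png

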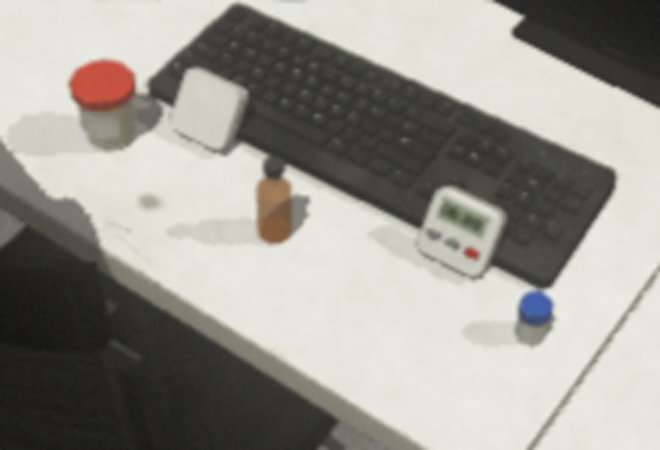

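View pics/top0c.png

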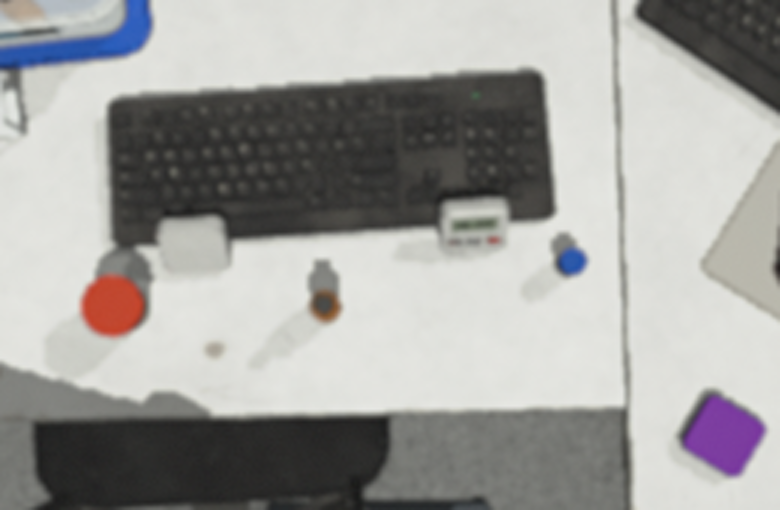

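```bash
cat >> h.py <<'E'
from scipy.spatial.transform import Rotation as R
np.set_printoptions(precision=4,suppress=True)
def back(c,rc,z):
    m=optics.camera_model(c);K=m["camera_matrix"];T=m["world_from_camera"]
    d=np.linalg.inv(K)@[rc[1],rc[0],1.]; d=T[:3,:3]@(d*[1,-1,-1]); o=T[:3,3]
    return o+d*(z-o[2])/d[2]
def proj(c,P):
    m=optics.camera_model(c);K=m["camera_matrix"];T=m["world_from_camera"]
    p=(np.atleast_2d(P)-T[:3,3])@T[:3,:3]*[1,-1,-1]; q=p@K.T; return q[:,1::-1]/q[:,2:]  # row,col
E
python3 - <<'E'
from h import *
t=lambda a:(a[1]/3+90,a[0]/3+130)
s=lambda a:(a[1]/3+110,a[0]/3+140)
print("kb corners top FR FL BL BR")
for a in[(553,213),(115,245),(110,100),(543,70)]: print(back("top",t(a),.02))
print("kb corners side FR? , BR, BL, FL")
for a in[(547,280),(614,172),(238,5),(152,85)]: print(back("side",s(a),.02))
print("tops face L,R / back L,R top view z=.053")
for a in[(160,218),(225,215),(443,200),(507,198)]: print(back("top",t(a),.053))
print("side view top edges face L,R, back L,R")
for a in[(195,70),(244,97),(443,188),(503,215)]: print(back("side",s(a),.053))
print("vial,cup,jar tops")
for a,z in[((325,303),.09),((113,305),.07),((571,261),.042)]: print(back("top",t(a),z))
for a,z in[((274,167),.09),((103,82),.07),((536,305),.042)]: print(back("side",s(a),z))
print(R.from_quat(sensors.get_state()["tcp_rot"]).as_matrix())
E
```

```text
kb corners top FR FL BL BR
[ 0.5378 -0.1937  0.02  ]
[0.5163 0.2435 0.02  ]
[0.6628 0.247  0.02  ]
[ 0.6816 -0.1881  0.02  ]
kb corners side FR? , BR, BL, FL
[ 0.5323 -0.202   0.02  ]
[ 0.6795 -0.1885  0.02  ]
[0.6601 0.2396 0.02  ]
[0.5154 0.2297 0.02  ]
tops face L,R / back L,R top view z=.053
[0.5383 0.1912 0.053 ]
[0.5397 0.128  0.053 ]
[ 0.5491 -0.0834  0.053 ]
[ 0.5495 -0.1451  0.053 ]
side view top edges face L,R, back L,R
[0.5304 0.1843 0.053 ]
[0.529  0.1237 0.053 ]
[ 0.5423 -0.0875  0.053 ]
[ 0.5464 -0.1458  0.053 ]
vial,cup,jar tops
[0.4505 0.0305 0.09  ]
[0.4541 0.2337 0.07  ]
[ 0.4879 -0.2065  0.042 ]
[0.4478 0.0235 0.09  ]
[0.4542 0.2279 0.07  ]
[ 0.4873 -0.2141  0.042 ]
[[-0.      0.2963  0.9551]
 [ 0.      0.9551 -0.2963]
 [-1.      0.     -0.    ]]
```

```bash
cat >> h.py <<'E'
KB=dict(c=(.598,.0235),yaw=.047)
def timer_corners(y,lean,face,KB=KB,dx=0.,dyaw=0.):
    # returns 8 world corners; y=kb-frame lateral; foot line 16mm before rim
    n=np.array([np.cos(KB["yaw"]),np.sin(KB["yaw"]),0]); l=np.array([-n[1],n[0],0]); z=np.array([0,0,1.])
    o=np.array([*KB["c"],0])+n*(-.074-.016+dx)+l*y
    if dyaw:
        n,l=n*np.cos(dyaw)+l*np.sin(dyaw), l*np.cos(dyaw)-n*np.sin(dyaw)
    up=z*np.cos(lean)+n*np.sin(lean); th=-n*np.cos(lean)+z*np.sin(lean)  # thickness away from kb
    return np.array([o+l*a*.033+up*b*.064+th*c*.018 for a in(-1,1) for b in(0,1) for c in(0,1)])
EDG=[(0,1),(0,2),(1,3),(2,3),(4,5),(4,6),(5,7),(6,7),(0,4),(1,5),(2,6),(3,7)]
def overlay(c,im,boxes,win,f=4,kb=True,KB=KB):
    r0,r1,c0,c1=win; o=cv2.resize(im[r0:r1,c0:c1],None,fx=f,fy=f,interpolation=2)
    def P(p): q=proj(c,p)[0]; return (int((q[1]-c0+.5)*f),int((q[0]-r0+.5)*f))
    for b,col in boxes:
        for i,j in EDG: cv2.line(o,P(b[i]),P(b[j]),col,1)
    if kb:
        n=np.array([np.cos(KB["yaw"]),np.sin(KB["yaw"]),0]); l=np.array([-n[1],n[0],0])
        for z,col in((0.,(255,255,0)),(.023,(0,255,255))):
            q=[np.array([*KB["c"],z])+n*.074*a+l*.2245*b for a,b in((-1,-1),(-1,1),(1,1),(1,-1))]
            for i in range(4): cv2.line(o,P(q[i]),P(q[(i+1)%4]),col,1)
    return o
E
cat > ov.py <<'E'
from h import *
bx=[(timer_corners(-.139,.58,0),(0,0,255)),(timer_corners(.134,.64,1),(0,200,0))]
for c,w in(("side",(110,235,165,350)),("top",(105,185,160,330))):
    cv2.imwrite(f"pics/ov_{c}.png",overlay(c,cv2.imread(f"pics/{c}0.png"),bx,w,4))
E
python3 ov.py
```

```text
(no output)
```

View pics/ov_side.png

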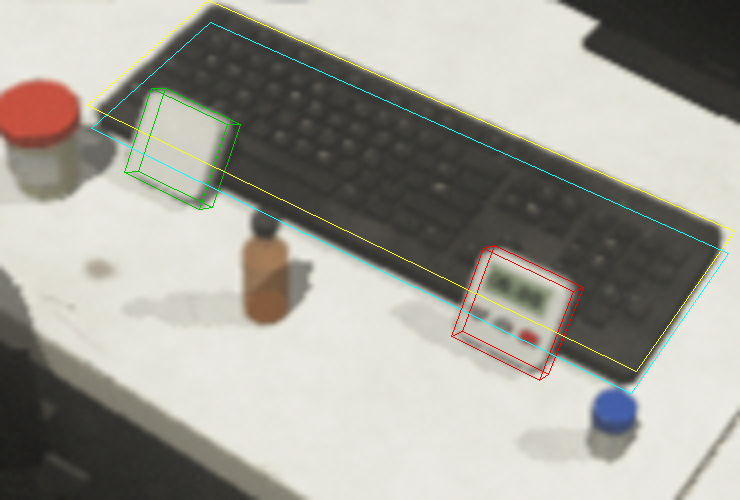

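View pics/ov_top.png

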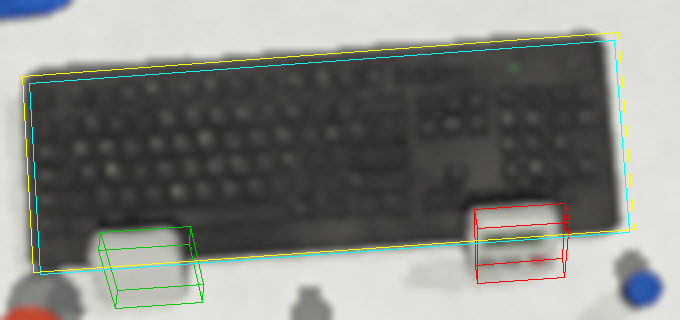

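Run:
```python
from h import *
im=cv2.imread("pics/top0.png")
a=cv2.resize(im[148:188,175:225],None,fx=10,fy=10,interpolation=2)
b=cv2.resize(im[145:185,265:315],None,fx=10,fy=10,interpolation=2)
im=cv2.imread("pics/side0.png")
cc=cv2.resize(im[125:170,185:235],None,fx=8,fy=8,interpolation=2)
d=cv2.resize(im[165:210,270:320],None,fx=8,fy=8,interpolation=2)
cv2.imwrite("pics/z1.png",cv2.resize(np.hstack([a,b]),None,fx=.8,fy=.8)); cv2.imwrite("pics/z2.png",np.hstack([cc,d]))
```

```text
(no output)
```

View pics/z1.png

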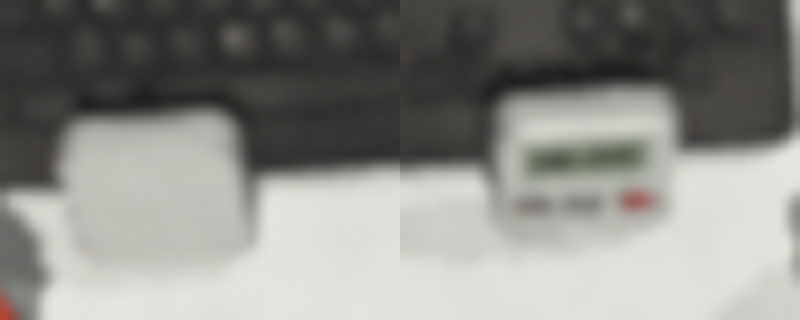

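View pics/z2.png

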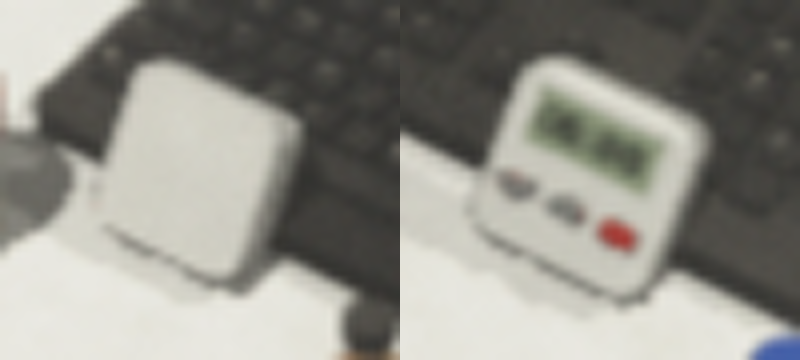

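Call:
arm_command --increments '[[[0, 0, 0, -0.174], [0, 0, 0, -0.174], [0, -3.59, 2.446, 0], [0, -3.59, 2.446, 0], [0, -3.59, 2.446, 0], [0, -3.59, 2.446, 0], [0, -3.59, 2.446, 0], [0, -3.59, 2.446, 0], [0, -3.59, 2.446, 0], [0, -3.59, 2.446, 0], [0, -3.59, 2.446, 0], [0, -3.59, 2.446, 0], [0, -3.59, 2.446, 0], [0, -3.59, 2.446, 0], [0, -3.59, 2.446, 0], [0, -3.59, 2.446, 0]]]' --grip 0

```text
time: 3.3
eef_pos: [0.5665, 0.1576, 0.2315]
tcp_rot: [-0.017, 0.707, 0.017, 0.707]
contact_force: [0.2, 0.5, -0.6]
opening: -0.005
```

Call:
arm_command --increments '[[[2.6, 0, 0, 0], [2.6, 0, 0, 0], [2.6, 0, 0, 0], [2.6, 0, 0, 0], [2.6, 0, 0, 0], [0, 0, 0, 0]]]'

```text
time: 4.05
eef_pos: [0.5639, 0.1586, 0.0989]
tcp_rot: [-0.017, 0.709, 0.017, 0.705]
contact_force: [-0.2, 0.3, -0.2]
opening: -0.003
```

Run:
```python
from h import *
print(sensors.get_state()["eef_pos"],sensors.get_state()["contact_force"])
a=optics.read_camera("side"); b=optics.read_camera("top")
p=sensors.get_state()["eef_pos"]; print(p,proj("side",p),proj("top",p))
cv2.imwrite("pics/s1.png",np.hstack([cv2.resize(a[80:220,150:350],None,fx=4,fy=4)[:, :400*2]]) )
cv2.imwrite("pics/t1.png",cv2.resize(b[90:230,150:350],None,fx=4,fy=4))
```

```text
[0.5639 0.1586 0.0989] [-0.1619  0.2725 -0.2004]
[0.5662 0.1589 0.102 ] [[116.8021 218.9867]] [[150.3619 191.15  ]]
```

View pics/s1.png

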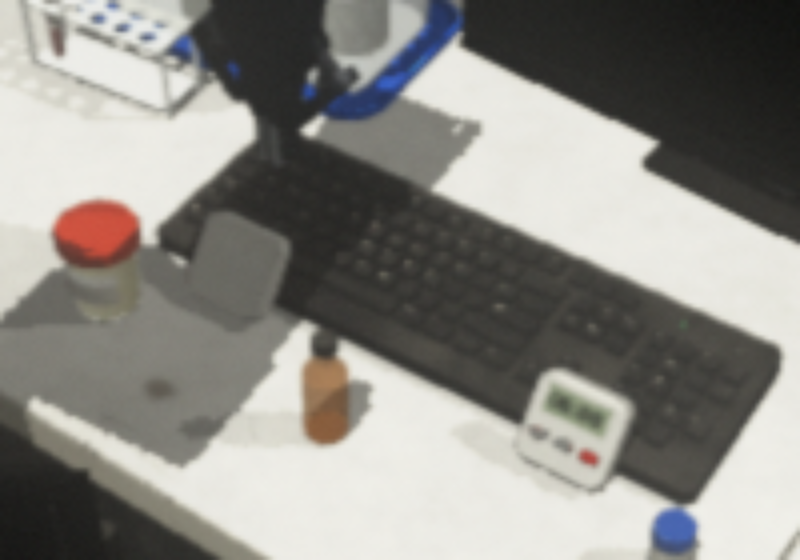

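View pics/t1.png

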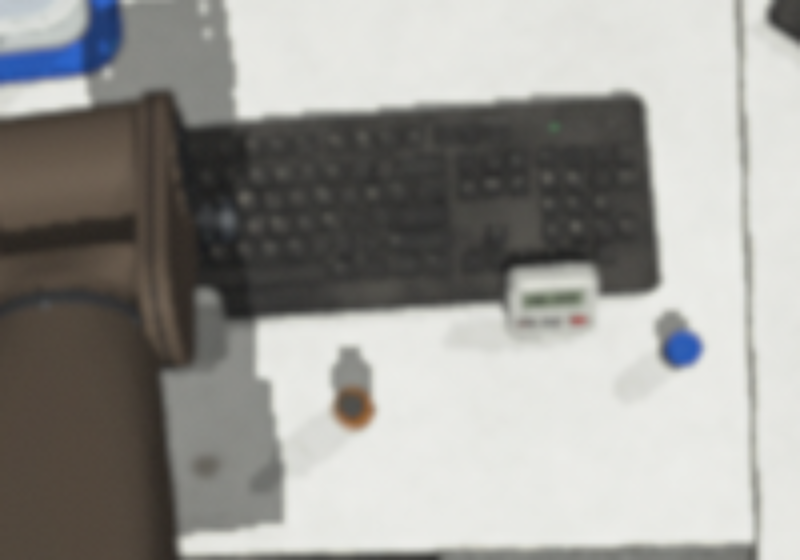

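Call:
arm_command --increments '[[[2.0, 0, 0, 0], [2.0, 0, 0, 0], [1.0, 0, 0, 0], [1.0, 0, 0, 0], [0, 0, 0, 0], [0, 0, 0, 0]]]'

```text
time: 4.9
eef_pos: [0.5661, 0.1589, 0.0417]
tcp_rot: [-0.017, 0.707, 0.017, 0.707]
contact_force: [0.4, -0.6, 0.9]
opening: 0.002
```

```bash
cat > look.py <<'E'
from h import *
import sys
n=sys.argv[1]; r,c=int(sys.argv[2]),int(sys.argv[3])
a=optics.read_camera("side")
s=sensors.get_state(); print(s["time"],s["eef_pos"],s["contact_force"],s["tcp_rot"])
cv2.imwrite(f"pics/{n}.png",cv2.resize(a[r:r+100,c:c+130],None,fx=6,fy=6,interpolation=2))
E
python3 look.py s2 90 160
```

```text
4.95 [0.5663 0.1589 0.042 ] [-0.1735  0.4652  0.4094] [-0.0167  0.7064  0.0167  0.7074]
```

View pics/s2.png

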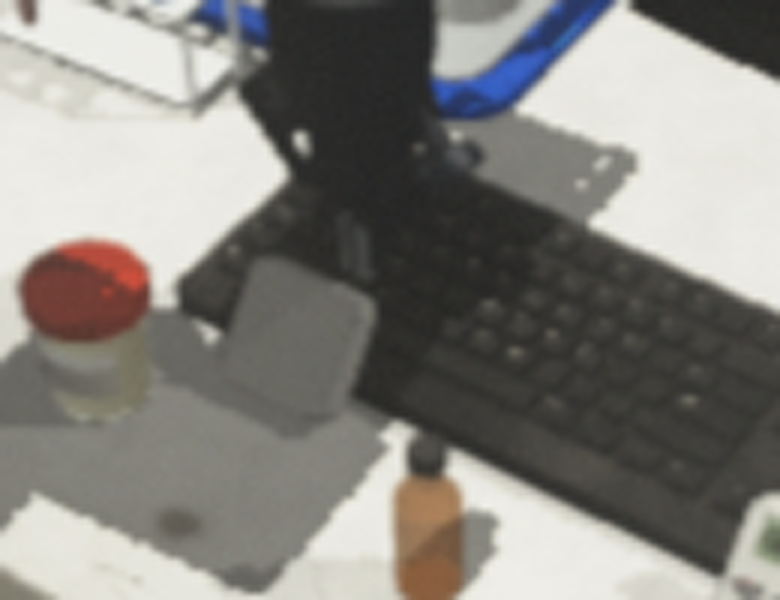

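Call:
arm_command --increments '[[[0, 0, -0.4, 0], [0, 0, -0.4, 0], [0, 0, -0.2, 0], [0, 0, -0.2, 0], [0, 0, -0.2, 0], [0, 0, -0.2, 0], [0, 0, -0.2, 0], [0, 0, -0.2, 0], [0, 0, -0.2, 0], [0, 0, -0.2, 0], [0, 0, 0, 0]]]'

```text
time: 6.32
eef_pos: [0.5415, 0.1577, 0.0412]
tcp_rot: [-0.017, 0.707, 0.017, 0.707]
contact_force: [-0.2, -0.5, 0.6]
opening: 0.001
```

```bash
python3 look.py s3 90 160
```

```text
6.375 [0.5416 0.1577 0.0413] [-0.5268 -0.6775  0.1817] [-0.0167  0.707   0.0167  0.7069]
```

View pics/s3.png

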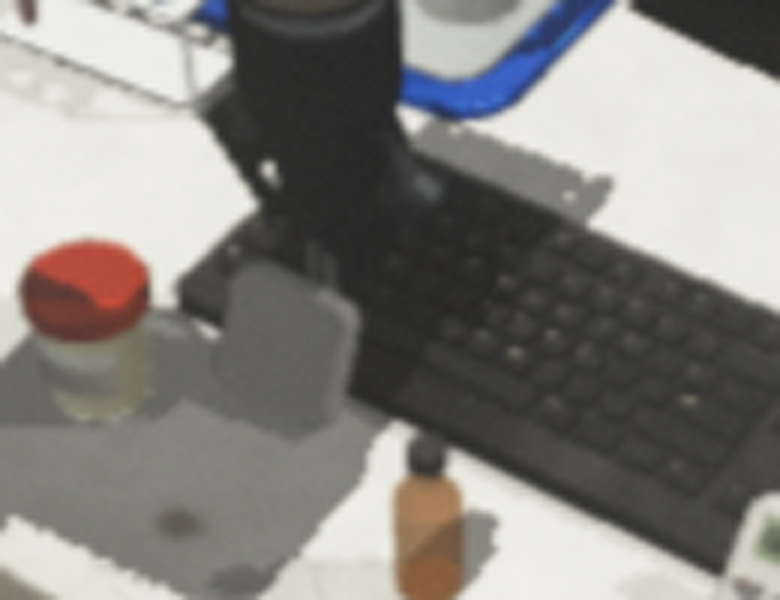

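Call:
arm_command --increments '[[[0, 0, -0.15, 0], [0, 0, -0.15, 0], [0, 0, -0.15, 0], [0, 0, -0.15, 0], [0, 0, -0.15, 0], [0, 0, -0.15, 0], [0, 0, 0, 0]]]'

```text
time: 7.25
eef_pos: [0.5326, 0.1573, 0.0413]
tcp_rot: [-0.017, 0.707, 0.017, 0.707]
contact_force: [-0.6, -0.2, 0.1]
opening: -0.002
```

```bash
python3 look.py s4 90 160
```

```text
7.3 [0.5327 0.1572 0.0413] [-0.6125  0.2652 -0.045 ] [-0.0167  0.7069  0.0167  0.7069]
```

View pics/s4.png

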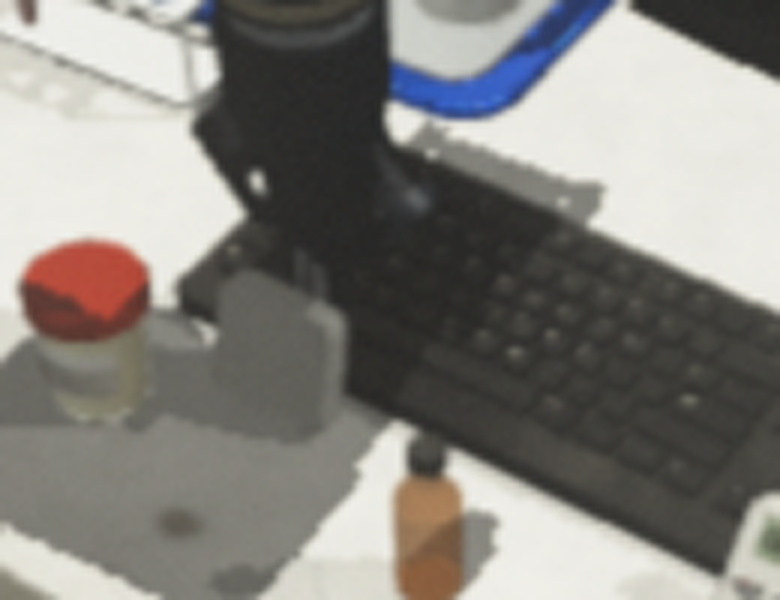

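Call:
arm_command --increments '[[[0, 0, -0.1, 0], [0, 0, -0.1, 0], [0, 0, -0.1, 0], [0, 0, -0.1, 0], [0, 0, 0, 0], [0, 0, 0, 0]]]'

```text
time: 8.05
eef_pos: [0.5288, 0.157, 0.0414]
tcp_rot: [-0.017, 0.707, 0.017, 0.707]
contact_force: [-0.0, 0.8, 0.7]
opening: 0.001
```

```bash
python3 look.py s5 90 160
```

```text
8.1 [0.5288 0.1571 0.0414] [-0.4712  0.9534  0.5945] [-0.0167  0.7069  0.0167  0.7069]
```

View pics/s5.png

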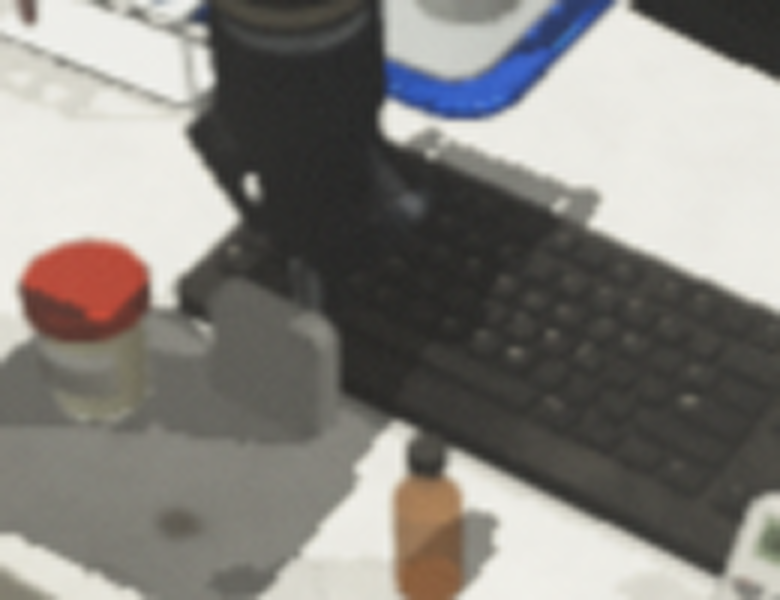

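Call:
arm_command --increments '[[[0, 0, -0.1, 0], [0, 0, -0.1, 0], [0, 0, -0.1, 0], [0, 0, 0, 0], [0, 0, 0, 0]]]'

```text
time: 8.72
eef_pos: [0.5258, 0.1569, 0.0413]
tcp_rot: [-0.017, 0.707, 0.017, 0.707]
contact_force: [-0.3, 0.8, 0.8]
opening: -0.003
```

```bash
python3 look.py s6 90 160
```

```text
8.775 [0.5258 0.1569 0.0414] [-0.926  -0.2606  0.2055] [-0.0167  0.7069  0.0167  0.7069]
```

View pics/s6.png

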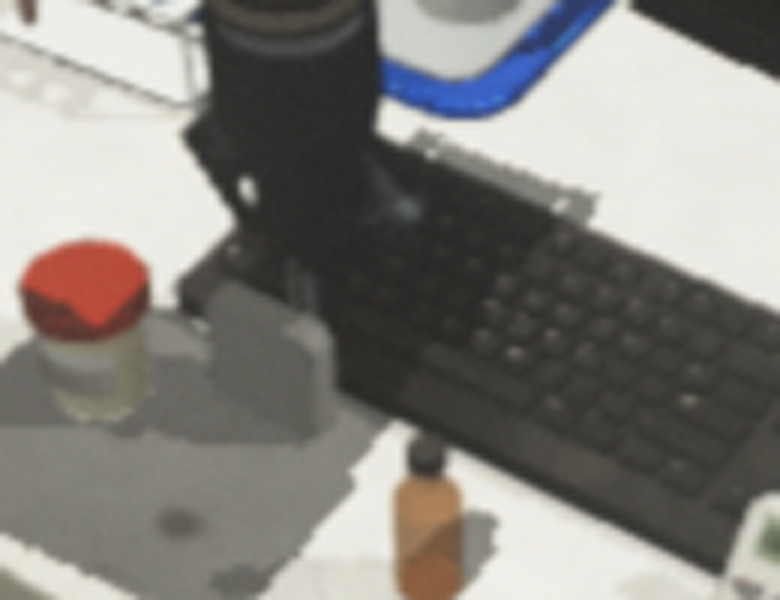

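```bash
cat > ov2.py <<'E'
from h import *
import sys
y=float(sys.argv[1]); r,c=int(sys.argv[2]),int(sys.argv[3])
im=optics.read_camera("side")
o=[overlay("side",im,[(timer_corners(y,th,1),(0,0,255))],(r,r+70,c,c+65),6,kb=False) for th in(.25,0.)]
cv2.imwrite("pics/ov2_%s.png"%sys.argv[4],np.hstack(o)); s=sensors.get_state(); print(s["time"],s["eef_pos"],s["contact_force"])
E
python3 ov2.py .137 110 175 a
```

```text
8.825 [0.5258 0.1569 0.0413] [0.5186 0.4433 1.0668]
```

View pics/ov2_a.png

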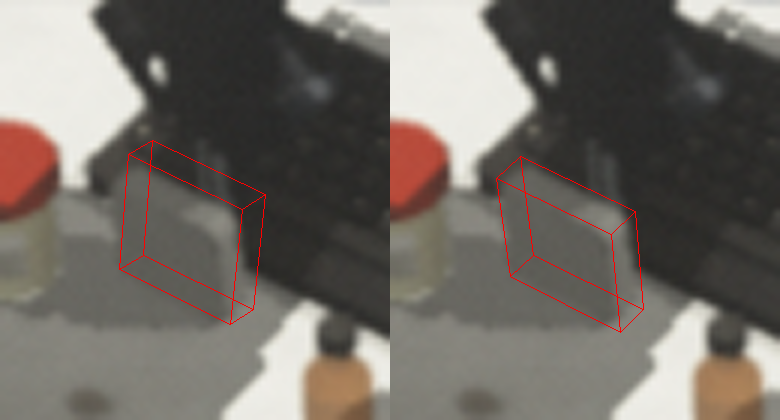

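Call:
arm_command --increments '[[[0, 0, -0.1, 0], [0, 0, -0.1, 0], [0, 0, -0.1, 0], [0, 0, 0, 0], [0, 0, 0, 0]]]'

```text
time: 9.45
eef_pos: [0.5228, 0.1568, 0.0414]
tcp_rot: [-0.017, 0.707, 0.017, 0.707]
contact_force: [0.2, -0.0, -0.0]
opening: -0.004
```

```bash
python3 ov2.py .137 110 175 b
```

```text
9.5 [0.5228 0.1568 0.0414] [-0.627   0.8774  0.0591]
```

View pics/ov2_b.png

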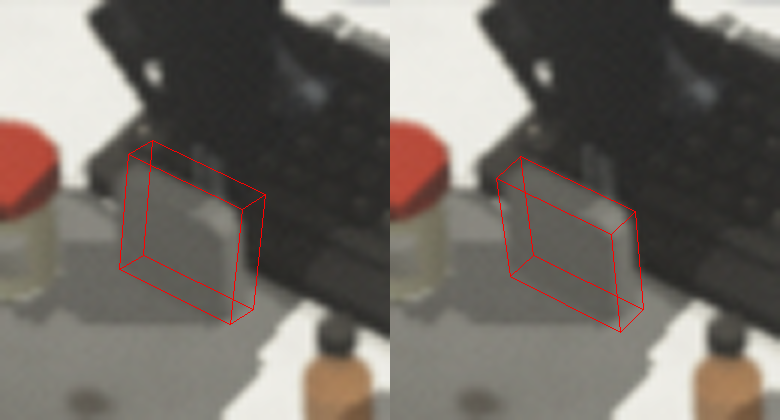

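Call:
arm_command --increments '[[[0, 0, 0.5, 0], [0, 0, 0.5, 0], [0, 0, 0.5, 0], [0, 0, 0.5, 0], [0, 0, 0, 0]]]'

```text
time: 10.12
eef_pos: [0.5433, 0.1577, 0.0414]
tcp_rot: [-0.017, 0.707, 0.017, 0.707]
contact_force: [-0.4, 0.1, -0.0]
opening: -0.001
```

```bash
python3 ov2.py .137 110 175 c
```

```text
10.175 [0.5429 0.1577 0.0413] [-0.5483 -0.5035 -0.3558]
```

View pics/ov2_c.png

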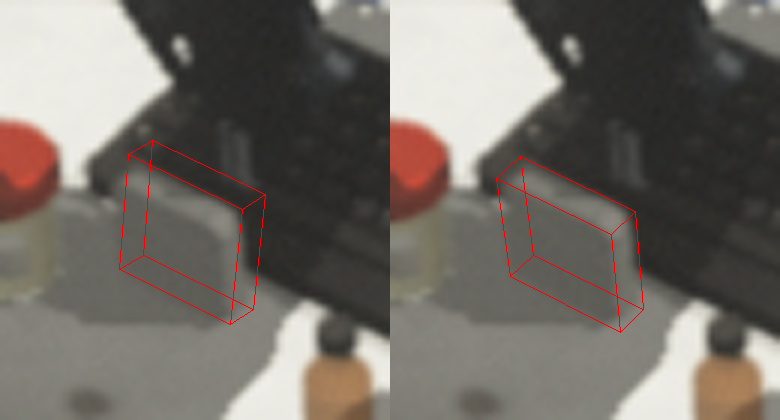

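Call:
arm_command --increments '[[[-2, 0, 0.3, 0], [-3, 0, 0.3, 0], [-3, 0, 0.3, 0], [-3, 0, 0.3, 0], [0, -3.41, 0.14, 0], [0, -3.41, 0.14, 0], [0, -3.41, 0.14, 0], [0, -3.41, 0.14, 0], [0, -3.41, 0.14, 0], [0, -3.41, 0.14, 0], [0, -3.41, 0.14, 0], [0, -3.41, 0.14, 0], [3, 0, 0, 0], [3, 0, 0, 0], [0, 0, 0, 0], [0, 0, 0, 0]]]'

```text
time: 12.18
eef_pos: [0.5794, -0.1138, 0.0923]
tcp_rot: [-0.017, 0.706, 0.017, 0.707]
contact_force: [0.6, 1.2, 0.7]
opening: -0.001
```

```bash
python3 look.py s7 110 220
python3 - <<'E'
from h import *
b=optics.read_camera("top");cv2.imwrite("pics/t7.png",cv2.resize(b[110:230,150:350],None,fx=4,fy=4,interpolation=2))
E
```

```text
12.225 [ 0.5798 -0.1139  0.093 ] [-0.7633  0.2052 -0.7167] [-0.0171  0.706   0.0164  0.7078]
```

View pics/s7.png

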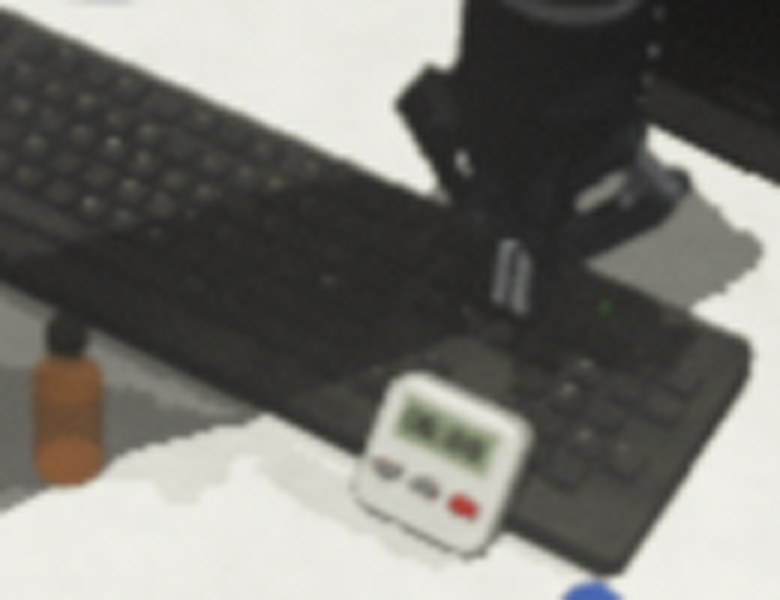

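View pics/t7.png

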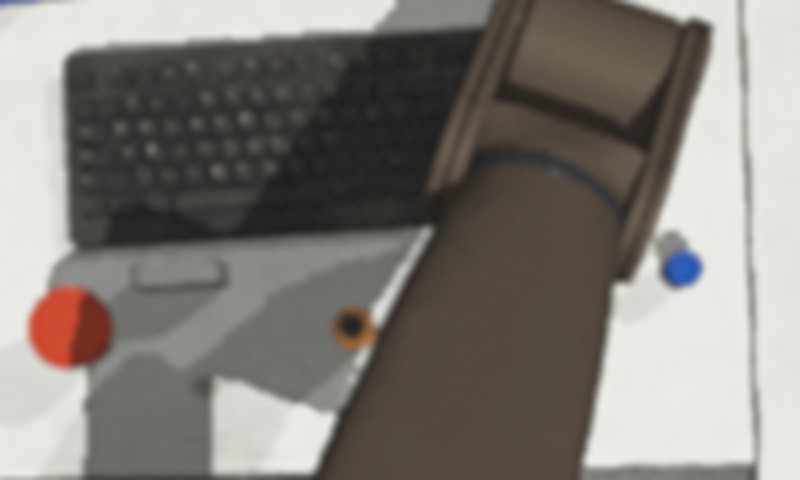

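Call:
arm_command --increments '[[[2.0, 0, 0, 0], [2.0, 0, 0, 0], [1.2, 0, 0, 0], [0, 0, 0, 0], [0, 0, -0.4, 0], [0, 0, -0.4, 0], [0, 0, -0.2, 0], [0, 0, -0.2, 0], [0, 0, -0.2, 0], [0, 0, -0.2, 0], [0, 0, -0.2, 0], [0, 0, -0.2, 0], [0, 0, 0, 0], [0, 0, 0, 0]]]'

```text
time: 14.02
eef_pos: [0.5588, -0.1146, 0.0393]
tcp_rot: [-0.017, 0.707, 0.017, 0.707]
contact_force: [0.6, -0.6, 0.2]
opening: 0.003
```

```bash
python3 look.py s8 130 220
```

```text
14.075 [ 0.5588 -0.1146  0.0393] [ 0.0534  1.175  -0.2999] [-0.0167  0.707   0.0167  0.7069]
```

View pics/s8.png

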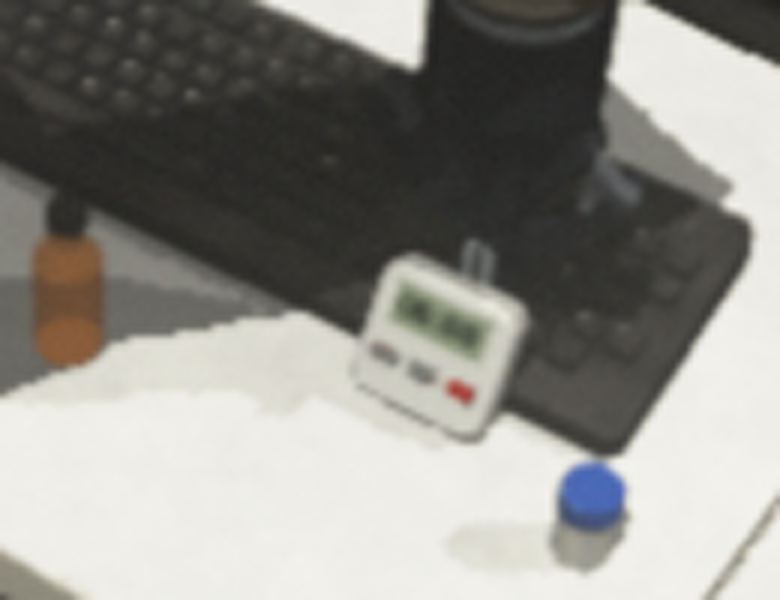

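Call:
arm_command --increments '[[[0, 0, -0.15, 0], [0, 0, -0.15, 0], [0, 0, -0.15, 0], [0, 0, -0.15, 0], [0, 0, -0.15, 0], [0, 0, -0.15, 0], [0, 0, -0.15, 0], [0, 0, -0.15, 0], [0, 0, -0.1, 0], [0, 0, -0.1, 0], [0, 0, -0.1, 0], [0, 0, -0.1, 0], [0, 0, 0, 0], [0, 0, 0, 0]]]'

```text
time: 15.82
eef_pos: [0.5429, -0.1154, 0.0393]
tcp_rot: [-0.017, 0.707, 0.017, 0.707]
contact_force: [-0.7, -0.1, -0.1]
opening: 0.002
```

```bash
python3 look.py s9 130 220;sed -i 's/(.25,0.)/(.2,0.)/' ov2.py; python3 ov2.py -.137 150 265 d
```

```text
15.875 [ 0.5429 -0.1154  0.0393] [ 0.1468  0.107  -0.343 ] [-0.0167  0.7069  0.0167  0.7069]
15.925 [ 0.5429 -0.1154  0.0394] [ 0.6661 -0.4164  0.2851]
```

View pics/s9.png

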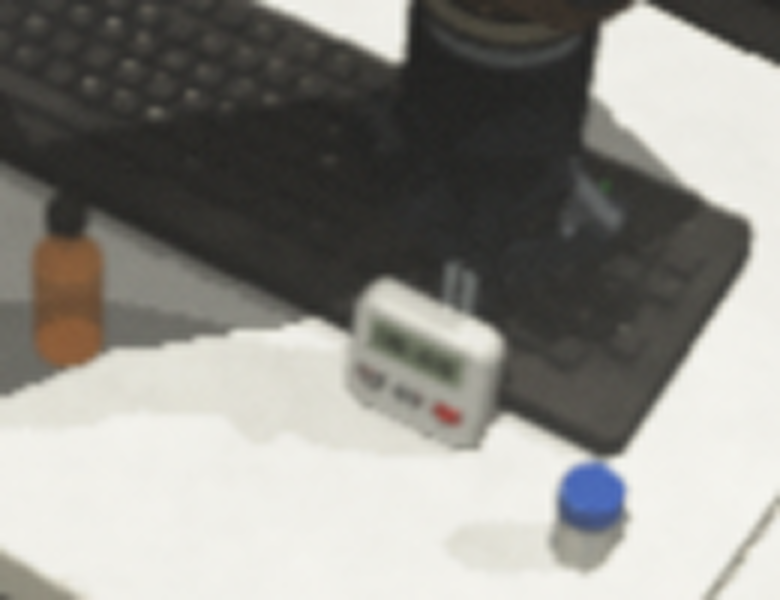

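View pics/ov2_d.png

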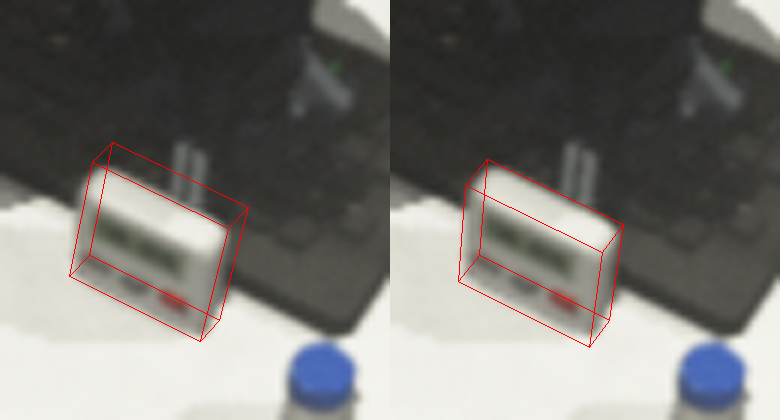

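Call:
arm_command --increments '[[[0, 0, -0.1, 0], [0, 0, -0.1, 0], [0, 0, 0, 0], [0, 0, 0, 0]]]'

```text
time: 16.42
eef_pos: [0.5409, -0.1155, 0.0394]
tcp_rot: [-0.017, 0.707, 0.017, 0.707]
contact_force: [0.8, -0.4, 0.2]
opening: 0.001
```

```bash
python3 ov2.py -.137 150 265 e
```

```text
16.475 [ 0.5408 -0.1155  0.0393] [-0.5813  0.2315 -0.8411]
```

View pics/ov2_e.png

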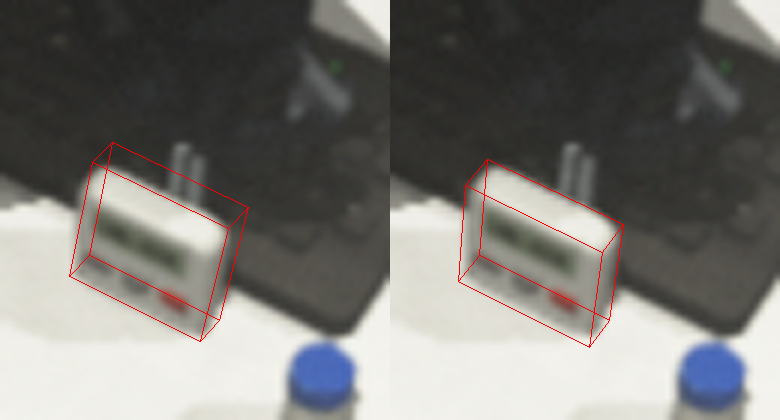

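The timer did not move with the last 2 mm of push, so it already stands free. I'll back off, lift away and check.

Call:
arm_command --increments '[[[0, 0, 0.5, 0], [0, 0, 0.5, 0], [0, 0, 0.5, 0], [-2, 0, 0.5, 0], [-3, 0, 0, 0], [-3, 0, 0, 0], [-3, 0, 0, 0], [-4, 0, 0, 0], [0, 4, -1, 0], [0, 5, -2, 0], [0, 5, -3, 0], [0, 5, -3, 0], [0, 5, -3, 0], [0, 5, -3, 0], [0, 5, -2, 0], [0, 5, -2, 0], [0, 5, 0, 0], [0, 5, 0, 0], [0, 0, 0, 0], [0, 0, 0, 0]]]'

```text
time: 18.98
eef_pos: [0.3477, 0.3657, 0.189]
tcp_rot: [-0.017, 0.707, 0.017, 0.707]
contact_force: [-1.2, -0.2, -0.5]
opening: 0.001
```

Run:
```python
from h import *
a=optics.read_camera("side");b=optics.read_camera("top")
s=sensors.get_state(); print(s["time"],s["eef_pos"],s["contact_force"])
cv2.imwrite("pics/sf.png",cv2.resize(a[100:240,150:350],None,fx=4,fy=4,interpolation=2))
cv2.imwrite("pics/tf.png",cv2.resize(b[100:220,150:350],None,fx=4,fy=4,interpolation=2))
```

```text
19.075 [0.348  0.365  0.1892] [-0.0566  0.1756  0.738 ]
```

View pics/sf.png

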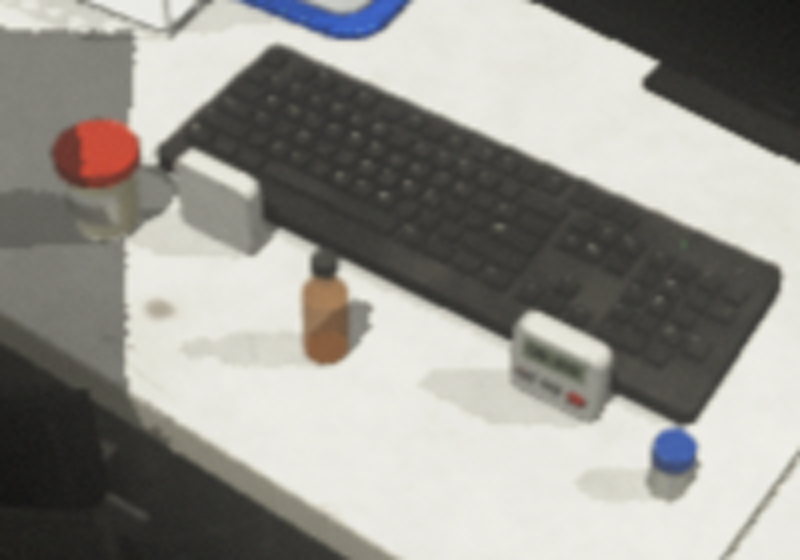

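View pics/tf.png

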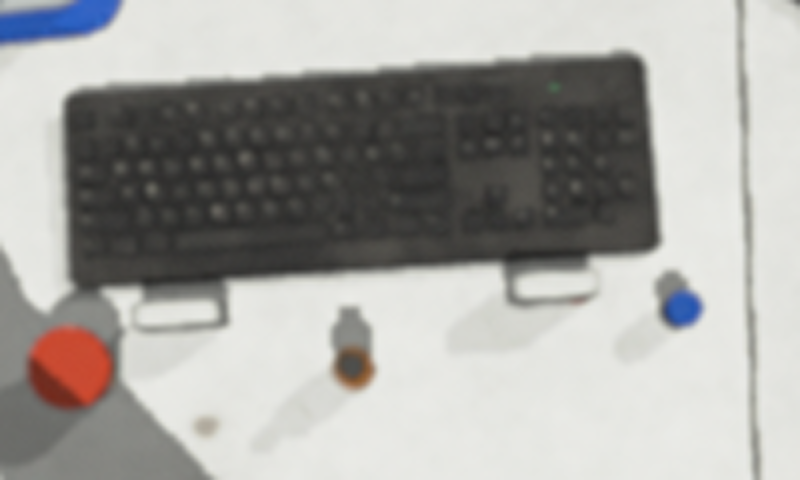

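Both pictures show the two timers upright at their spots in front of the keyboard: side view crop (220,200) and (560,365), top view crop (180,308) and (553,283). The vial, cup and jar are where they were.

```bash
python3 -c "
from h import *
print(ctrl.sign_off())"
```

```text
the job is handed in; nothing more can be done
None
```

Both timers now stand upright on their feet in front of the keyboard. I pushed each one toward the robot with the shut fingertips from behind its raised top edge, first timer_face (left), then timer_back (right). The job was handed in at about 19 s.

**Last checks:** With the arm withdrawn, both camera views showed the timers upright at their spots. By eye, the vial, cup and jar had not moved. The measured contact force was about 1 N or less in every reading I took. The fingertips stayed about 12 mm above the keys.

**What disagreed:** The two cameras differed by about 5 mm (up to 14 mm at one keyboard corner), so I averaged them. timer_face dropped onto its foot about 3 to 6 mm later in the push than I had worked out. timer_back dropped before I expected it to, and a further 2 mm of push did not move it. I judged that both were still by looking at the pictures, not by measuring them.

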